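# Batch salvaged solenoids through the gate hopper

### The arm

A 6-joint arm with a two-finger parallel gripper is mounted at the origin on the work surface. World frame = base frame: x ahead of the robot, y to its left, z up, the work surface at z = 0. Lengths are in m, angles in rad, forces in N, time in s.
With the tool pointing down it reaches from about 0.275 to 0.875 m from the base axis. Payload 12.5 kg.
Tool frame: the origin (TCP) lies on the centre line of the jaws, within the pads' length; the fingertips stand r.finger_overhang ahead of it and the grasp point (between the pads) lies 3 mm ahead of it (r.finger_overhang is the distance from the TCP to the fingertips, in m); z points along the fingers, y is the line along which they close (so a half turn about z gives the same grasp; the last joint's range is limited). The gripper opens to 85 mm and grips with 20 to 120 N. Pads are 22 mm wide; open, the fingers measure 114 mm over their backs; the gripper's body (76 mm by 85 mm) begins 54 mm behind the grasp point. The pads swing forward as they close: fully open they stand 13 mm farther back than shut.
Start: joints at [1.126, 0.351, 1.652, -0, 1.139, -0.085], TCP at [0.194, 0.515, 0.253] pointing down, gripper open.
Joint ranges: [-2.75, 2.75], [-0.79, 2.1], [0.01, 2.65], [-1.57, 4.71], [0.07, 3.14], [-2.87, 2.87]. Speed limits (rad/s): [2.22, 2.22, 2.79, 3.14, 3.14, 3.14].

### API

Orientations are given as a unit quaternion [x, y, z, w].
In Python, from cell import r, optics gives the robot as it stands. The module is installed in compiled form; this text tells all that it offers. Calls block until the motion is done:
- r.move_to(position, orientation): joint-space move of the TCP to a pose.
- r.move_linear(position, rot=None, vel=0.15): straight line of the TCP; rot=None keeps the orientation; vel is the mean speed in m/s.
- r.set_joints(angles): joint-space move.
- r.set_gripper(opening, squeeze=None): opening from 0.0 (shut) to 1.0 (fully open); squeeze is the grip in N (None keeps the last); returns when the fingers have stopped.
- r.sleep(seconds).
- r.inverse_kinematics(position, orientation): joint angles nearest the present ones, or None.
- optics.get_image(name): name is "scene" or "top"; returns a dict with "pixels" (420x560x3 uint8, red, green, blue), "depth" (420x560 float32, m along the optical axis (not along the pixel's ray), 0 where there is no reading), "fx", "fy", "cx", "cy" (pixels), "camera_from_world" (4x4, takes a point from world to camera coordinates). Camera axes: x right, y down, z forward; pixel columns grow to the right and rows downward; lengths in m; the calibration is good to about 2 mm. A picture is of the moment at which its call begins.
A pose or a line that the arm cannot do raises r.PlanningError and nothing moves.
- r.hand_in(): hands the job in; it is judged then, once.
Readings, each from a call of its own:
- r.current_t(): time.
- r.current_q(): joint angles.
- r.current_qvel(): joint speeds.
- r.current_effort(): joint torques, N m.
- r.current_tool_pos(): TCP position.
- r.current_ee_rot(): TCP orientation.
- r.current_contact_force(): force on the tool from outside, world axes, zero at the start.
- r.current_torque(): the same for the moment, N m.
- r.current_opening(): opening from 0.0 (shut) to 1.0 (fully open).
- r.current_finger_force(): force on a finger pad.
Only numpy, scipy, OpenCV 4.12 (cv2) and the standard library are available. Lean on these libraries where they do the work, as an engineer would, in place of code of your own. Each camera call takes 0.05 s, during which the arm holds its last target. There are 200 camera calls.

### The job

Gather every solenoid from the bench into the scoop, tip the scoop so that they all go into the hopper while its gate is shut, and set the empty scoop back upright on its rubber mat. Then pull the gate lever towards you through its full stroke so that the whole batch drops into the red crate, and ease it back slowly until it is fully home: it is strongly sprung and must not snap back. Leave the other things on the bench alone.

Things in the scene. Friction and masses are not known exactly. Their poses are not given: they have to be found in the camera images.
- coil1: salvaged solenoid, may be absent: copper winding in a steel frame, a block 56 (x) x 46 (y) x 40 mm high with a round steel plunger stub 16 mm in diameter standing up from the middle of its top to 58 mm, ending in a 20 mm diameter head from 58 to 64 mm; about 130 g; origin at the centre of the block's underside, z along the stub. It starts standing on the bench.
- coil2: salvaged solenoid, may be absent: copper winding in a steel frame, a block 56 (x) x 46 (y) x 40 mm high with a round steel plunger stub 16 mm in diameter standing up from the middle of its top to 58 mm, ending in a 20 mm diameter head from 58 to 64 mm; about 130 g; origin at the centre of the block's underside, z along the stub. It starts standing on the bench.
- coil3: salvaged solenoid, may be absent: copper winding in a steel frame, a block 56 (x) x 46 (y) x 40 mm high with a round steel plunger stub 16 mm in diameter standing up from the middle of its top to 58 mm, ending in a 20 mm diameter head from 58 to 64 mm; about 130 g; origin at the centre of the block's underside, z along the stub. It starts standing on the bench.
- coil4: salvaged solenoid, may be absent: copper winding in a steel frame, a block 56 (x) x 46 (y) x 40 mm high with a round steel plunger stub 16 mm in diameter standing up from the middle of its top to 58 mm, ending in a 20 mm diameter head from 58 to 64 mm; about 130 g; origin at the centre of the block's underside, z along the stub. It starts standing on the bench.
- scoop: aluminium scoop tray, 300 g: floor 3 mm thick, 130 (x) x 140 (y) mm inside; side and rear walls to 43 mm; open at the front (+x) end without a lip: solenoids slide out from a tilt of 18 to 27 degrees. Black handle plate at the rear: see scoop_grip. Origin at the floor's centre on the underside, x to the open end, z up. It starts on its mat, open end roughly towards the robot.
- scoop_grip (a point): centre of the scoop's upright handle plate, 60 mm above its underside and 90 mm behind (-x of) its origin. The plate is 14 mm thick (x), 90 mm wide (y), from 30 to 90 mm above the underside, with a 12 mm gap to the rear wall
- scoop_lip (a point): middle of the floor's open front edge, 65 mm ahead of the scoop's origin, on the underside
- scoop_mat: black rubber mat lying on the bench, 240 (x) x 190 (y) x 4 mm, fixed; the scoop's place. Origin at the centre of its underside.
- hopper: blue batch hopper, fixed: origin at its base's centre at bench level, x away from the robot, z up. Square funnel, bottom opening 150 mm square at 112 mm height, mouth 200 mm square at 185 mm, closed below by a steel slide gate that slides out to +x in step with the lever. Under it the fixed red crate: 198 mm square inside, floor at 9 mm, 93 mm high.
- hopper_mouth (a point): centre of the hopper's mouth, 185 mm above the bench, in the plane of its rim
- gate_lever (a joint): gate lever angle, rad: 0 home, gate shut (a spring pulls it there); 1.0 end of stroke, gate fully open. It swings level about a vertical pivot on the hopper's right (-y) side; rising values turn it clockwise seen from above, its grip towards the robot. At 0 it points along (0.435, -0.900) in the hopper's x, y. The spring pulls the grip with about 7 N at home, 14 N at the end.
- lever_grip (a point): on the lever's upright black round grip post, 24 mm in diameter, from 104 to 169 mm above the bench, on its axis at 145 mm height; 130 mm from the pivot
- lever_pivot (a point): on the lever's vertical pivot axis, at the height of lever_grip (145 mm); 145 mm to -y of the hopper's origin
- end_plate: bystander: turned aluminium motor end plate, 124 mm in diameter, 26 mm high
- screwdriver: bystander: screwdriver lying on the bench
- blue_case: bystander: open blue plastic case 150 x 100 x 50 mm
- wrench: bystander: steel wrench lying on the bench
Not all that is in view belongs to the job. What is shaped like the coil4 but blue or pink is not meant.

How it is judged:
By the outcome, as a careful person would: the job done as asked, in the order asked, and still so for the second after the job is handed in, with the robot touching nothing.
Of coil1, coil2, coil3, coil4 only 2 to 4 are there at a start; the rules pass over those that are not, and their reading is None.
At some moment in a run one of coil1, coil2, coil3, coil4 may be knocked a few centimetres aside while the robot is not near it.
It also fails if it takes over 210 s, if anything falls off the work surface, if the arm or the gripper's body presses on something with over 40 N, if the wrist force passes 120 N, or if a joint passes its speed limit or range.

## Working session

There is one attempt and no reset: what is moved stays moved. The work goes in short steps, each a Python script; the robot and the scene stay as the last script left them, time stands still between calls to the robot, and variables do not carry over. Pictures are saved under pics/ and viewed, at most 18 in all, crops included, and the job is handed in when it is done.

```bash
mkdir -p pics; python3 - <<'E'
from cell import r, optics
import cv2, numpy as np
for n in ("scene","top"):
    d=optics.get_image(n); np.savez(f"{n}0.npz",**d)
    cv2.imwrite(f"pics/{n}0.png",cv2.resize(d["pixels"][:,:,::-1],(800,600),interpolation=cv2.INTER_CUBIC))
    print(n,d["fx"],d["fy"],d["cx"],d["cy"],np.round(d["camera_from_world"],3).tolist())
print(r.finger_overhang,r.current_ee_rot(),r.current_t())
E
```

```text
scene 422.708369786913 422.708369786913 277.7877830598057 217.7819384764677 [[0.064, 0.998, -0.005, -0.008], [0.786, -0.053, -0.616, -0.353], [-0.615, 0.035, -0.788, 1.573], [0.0, 0.0, 0.0, 1.0]]
top 393.1095354090631 393.1095354090631 280.89379518264184 201.1468917640965 [[0.017, -1.0, 0.012, -0.068], [-0.991, -0.019, -0.133, 0.573], [0.133, -0.01, -0.991, 1.045], [0.0, 0.0, 0.0, 1.0]]
0.022 [ 1.78949309e-01  9.83858143e-01 -5.29831155e-04 -1.35112009e-04] 0.1
```

View pics/scene0.png

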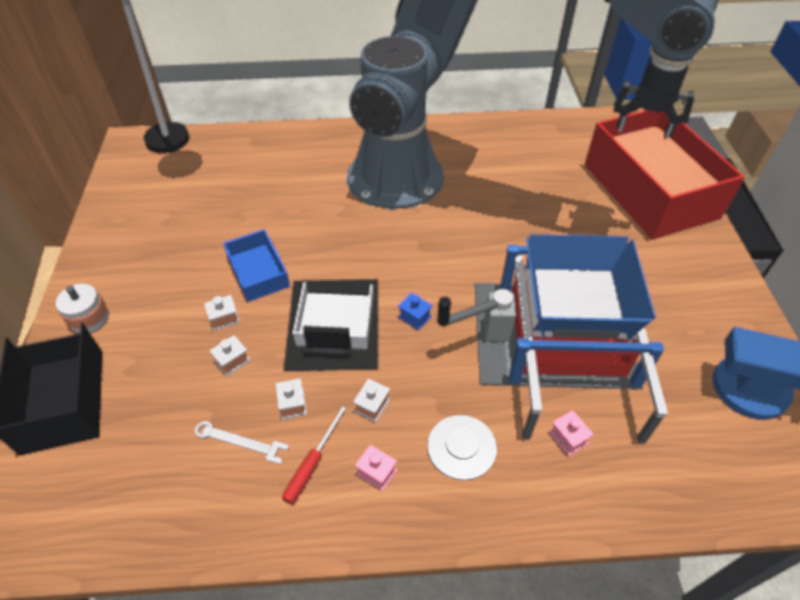

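View pics/top0.png

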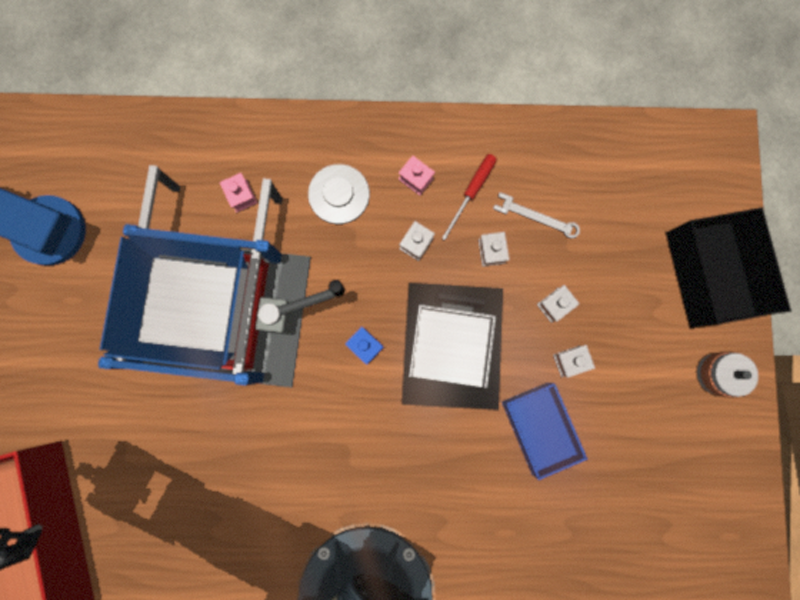

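The top view (800x600) shows four steel/copper solenoids at (417,240), (494,248), (560,303) and (575,361). The lookalikes are pink at (417,174) and (238,190) and blue at (364,346). The jar at (735,375) is copper-coloured too, but it is round and large. The scoop is at (453,345) with its handle on the far side, the hopper mouth is at about (190,303), and the lever post is at (337,289).

```bash
cat > h.py <<'E'
import numpy as np, cv2
from scipy.spatial.transform import Rotation as R
def cloud(d):
    """world xyz per pixel (HxWx3); nan where no depth"""
    z=d["depth"].astype(float); v,u=np.mgrid[:z.shape[0],:z.shape[1]]
    p=np.stack([(u-d["cx"])/d["fx"]*z,(v-d["cy"])/d["fy"]*z,z],-1)
    T=np.linalg.inv(d["camera_from_world"]); w=p@T[:3,:3].T+T[:3,3]
    w[z<=0]=np.nan; return w
def proj(d,p):
    c=d["camera_from_world"]@np.r_[p,1]; return np.array([d["fx"]*c[0]/c[2]+d["cx"],d["fy"]*c[1]/c[2]+d["cy"]])
def coils(d, guess, rad=.05):
    """near each guess: block centre xy, yaw of long side, head height, head xy"""
    w=cloud(d); out=[]
    for g in guess:
        n=np.hypot(w[...,0]-g[0],w[...,1]-g[1])<rad
        head=w[n&(w[...,2]>.052)&(w[...,2]<.075)]; top=w[n&(w[...,2]>.03)&(w[...,2]<.075)]
        if len(top)<10: out.append(None); continue
        (c,s,a)=cv2.minAreaRect((top[:,:2]*1000).astype(np.float32))
        if s[0]<s[1]: a+=90
        hc=np.median(head,0) if len(head) else [np.nan]*3
        out.append((np.round(np.array(c)/1000,4),np.round(s,0),round(a%180,1),np.round(hc,4),len(head)))
    return out
def pix(d,u,v): return cloud(d)[int(v),int(u)]
E
python3 - <<'E'
from h import *
S={n:dict(np.load(n+"0.npz")) for n in("scene","top")}
t=S["top"]; w=cloud(t)
g=[pix(t,u*.7,v*.7)[:2] for u,v in((417,240),(494,248),(560,303),(575,361))]
for n in S:
    print(n)
    for o in coils(S[n],g): print(o)
    wn=cloud(S[n])
    # scoop: mat (4mm), walls top 47, handle to 94
    c=pix(t,453*.7,345*.7); 
    n2=np.hypot(wn[...,0]-c[0],wn[...,1]-c[1])<.16
    for lo,hi in((.03,.055),(.08,.105)):
        m=n2&(wn[...,2]>lo)&(wn[...,2]<hi)&(abs(wn[...,1]-c[1])<.085)
        q=wn[m]; print("scoop",lo,len(q),cv2.minAreaRect((q[:,:2]*1000).astype(np.float32)) if len(q)>3 else 0,np.median(q[:,2]))
    # hopper rim
    m=(wn[...,2]>.176)&(wn[...,2]<.195)&(wn[...,1]>.08)&(wn[...,0]>.25)&(wn[...,1]<.5)
    q=wn[m]; print("rim",len(q),cv2.minAreaRect((q[:,:2]*1000).astype(np.float32)),np.median(q[:,2]))
    lv=pix(t,337*.7,289*.7)
    m=(np.hypot(wn[...,0]-lv[0],wn[...,1]-lv[1])<.03)&(wn[...,2]>.12); q=wn[m]; print("post",lv,len(q),np.median(q,0),q.max(0),q.min(0))
print("scoop floor",c)
# crops
a=t["pixels"][145:275,270:430,::-1]; cv2.imwrite("pics/c1.png",cv2.resize(a,(800,650))[:600])
b=t["pixels"][110:280,60:260,::-1]; cv2.imwrite("pics/c2.png",cv2.resize(b,(700,595),interpolation=cv2.INTER_CUBIC))
E
```

```text
scene
(array([ 0.6727, -0.0841]), array([47., 58.]), 149.4, array([ 0.6751, -0.0842,  0.0641]), 48)
(array([ 0.6585, -0.2363]), array([60., 46.]), 8.7, array([ 0.661 , -0.2354,  0.0641]), 46)
(array([ 0.5526, -0.362 ]), array([48., 56.]), 128.1, array([ 0.5542, -0.3613,  0.0635]), 43)
(array([ 0.4425, -0.3906]), array([49., 55.]), 109.6, array([ 0.4437, -0.3893,  0.0634]), 41)
scoop 0.03 373 ((480.29150390625, -155.63482666015625), (146.87425231933594, 165.15090942382812), 82.36080932617188) 0.04414432803550672
scoop 0.08 217 ((553.0171508789062, -164.5794677734375), (89.84402465820312, 17.407772064208984), 82.13594818115234) 0.0924584392120178
rim 879 ((530.1083984375, 324.91253662109375), (209.52825927734375, 212.37571716308594), 84.31687927246094) 0.1836926444440533
post [0.55208606 0.05471711 0.17007839] 151 [0.56779818 0.05722003 0.15637631] [0.57398416 0.06979758 0.17257293] [0.54927155 0.04622328 0.12020528]
top
(array([ 0.6692, -0.0844]), array([46., 56.]), 148.0, array([ 0.6693, -0.0844,  0.0629]), 44)
(array([ 0.6558, -0.2368]), array([56., 47.]), 9.2, array([ 0.6549, -0.236 ,  0.0631]), 43)
(array([ 0.549 , -0.3626]), array([46., 57.]), 128.2, array([ 0.5494, -0.3622,  0.063 ]), 44)
(array([ 0.4387, -0.3912]), array([46., 58.]), 109.8, array([ 0.438 , -0.3896,  0.0626]), 47)
scoop 0.03 368 ((472.95074462890625, -155.90716552734375), (149.20736694335938, 151.86550903320312), 81.02151489257812) 0.04422393717265971
scoop 0.08 198 ((549.108642578125, -165.19244384765625), (89.8153076171875, 14.10875129699707), 82.88749694824219) 0.09257049620422186
rim 1096 ((526.9031982421875, 324.646240234375), (210.30111694335938, 208.3256378173828), 84.32967376708984) 0.18351424639805797
post [0.55208606 0.05471711 0.17007839] 99 [0.55450847 0.0553282  0.16801154] [0.56745193 0.06715543 0.17268216] [0.54502391 0.04611016 0.12019767]
scoop floor [ 0.46747856 -0.16088513  0.00581069]
```

View pics/c1.png

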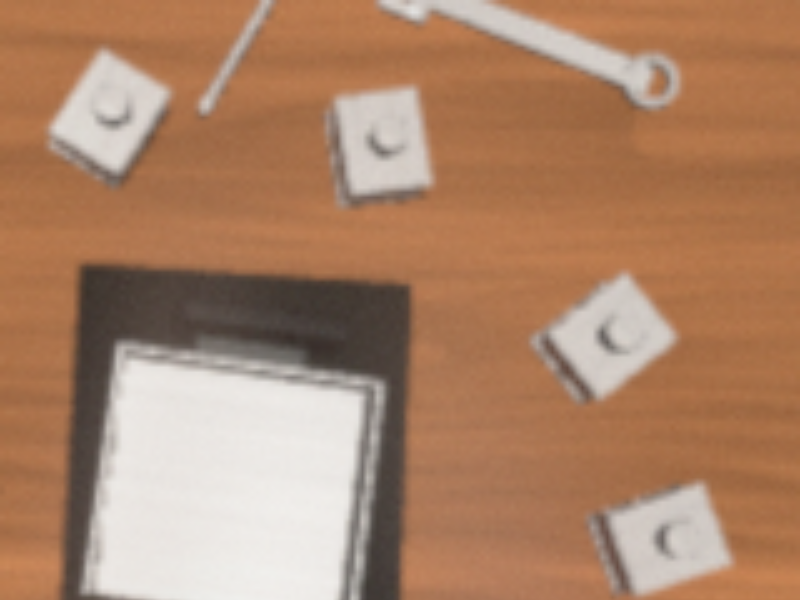

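View pics/c2.png

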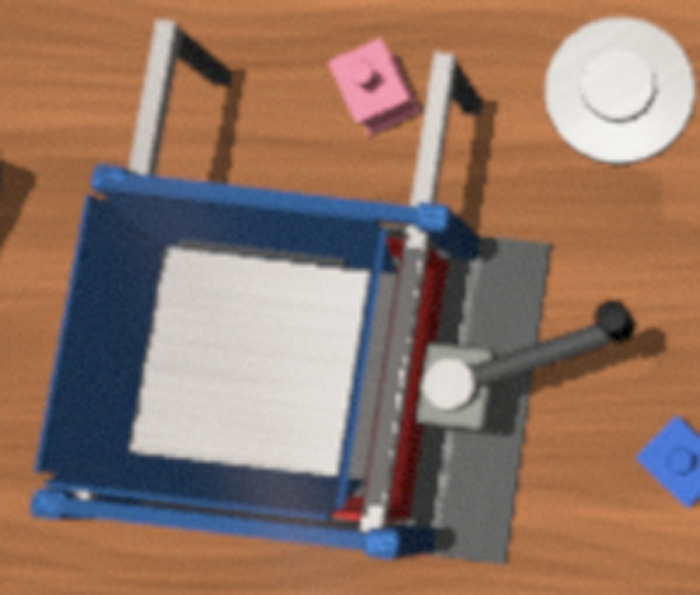

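The close crop confirms the four bare-steel/copper solenoids. The two camera views agree to within about 3 mm, so I average them. Next I check reachability for everything.

```bash
cat >> h.py <<'E'
SY=np.radians(172.5); SO=np.array([.4617,-.1533]); HC=np.array([.5285,.3248]); HY=np.radians(-5.7)
BIAS={"top":np.array([.0017,0.]),"scene":np.array([-.0017,0.])}
def down(a):
    y=np.array([np.cos(a),np.sin(a),0]); z=np.array([0,0,-1.]); return R.from_matrix(np.c_[np.cross(y,z),y,z])
def sc2w(x,y): c,s=np.cos(SY),np.sin(SY); return SO+np.array([c*x-s*y,s*x+c*y])
def pourpose(lip,yaw,tilt,h=.066,sgn=1):
    """TCP position & rotation with lip at world point, scoop x at yaw, nose down by tilt; h = grip height over underside"""
    Q=R.from_euler("zy",[yaw,tilt]); p=lip+Q.apply([-.155,0,h+.003])
    return p,Q*down(0 if sgn>0 else np.pi)
def locate(optics,g):
    """coil xy, yaw from both cameras near guess (None if unseen)"""
    res=[]
    for n in("top","scene"):
        d=optics.get_image(n); w=cloud(d)
        m=(np.hypot(w[...,0]-g[0],w[...,1]-g[1])<.09)&(w[...,2]>.055)&(w[...,2]<.07)
        if m.sum()<20: continue
        o=coils(d,[np.median(w[m],0)[:2]],.045)[0]
        if o and abs(o[1][0]*o[1][1]-56*47)<500: res.append((np.r_[o[0]+BIAS[n],o[2]],n))
    return res
E
cat > ik.py <<'E'
from cell import r
from h import *
for yaw in (SY,HY+np.pi/2,HY+np.pi,HY-np.pi/2,np.radians(130),np.radians(45),HY):
  for s in(1,-1):
    lip=np.r_[HC-.05*np.array([np.cos(yaw),np.sin(yaw)]),.20]
    o=[]
    for t in (0,15,30,45,55):
        p,q=pourpose(lip,yaw,np.radians(t),sgn=s); j=r.inverse_kinematics(p,q.as_quat()); o.append(None if j is None else np.round(j,2).tolist())
    print(round(np.degrees(yaw)),s,o)
A=[(.671,-.0843,148.7),(.657,-.2365,9),(.5508,-.3623,128.2),(.4407,-.391,109.7)]
for x,y,a in A:
    dl=(172.5-a+90)%180-90
    for k in(0,1):
        al=np.radians(262.5-dl+180*k); bl=np.radians(262.5+180*k)
        ok=[r.inverse_kinematics(np.r_[x,y,z],down(al).as_quat()) for z in(.063,.2)]+[r.inverse_kinematics(np.r_[sc2w(sx,.035),z],down(bl).as_quat()) for sx in(-.033,.029) for z in(.07,.2)]
        print(dl,k,[None if o is None else round(o[5],2) for o in ok])
E
python3 ik.py
```

```text
172 1 [[0.33, 0.82, 0.84, -0.0, 1.48, -2.68], [0.3, 1.05, 0.53, 0.08, 1.82, -2.7], [0.28, 1.37, 0.02, 0.18, 2.25, -2.65], None, None]
172 -1 [[0.33, 0.82, 0.84, -0.0, 1.48, 0.46], [0.3, 1.05, 0.53, 0.08, 1.82, 0.44], [0.28, 1.37, 0.02, 0.18, 2.25, 0.49], None, None]
84 1 [[0.14, 0.28, 1.7, -0.0, 1.15, -1.33], [0.12, 0.44, 1.5, 0.03, 1.46, -1.35], [0.11, 0.6, 1.31, 0.06, 1.76, -1.37], [0.1, 0.77, 1.12, 0.08, 2.03, -1.36], [0.1, 0.88, 1.01, 0.1, 2.2, -1.36]]
84 -1 [[0.14, 0.28, 1.7, -0.0, 1.15, 1.81], [0.12, 0.44, 1.5, 0.03, 1.46, 1.79], [0.11, 0.6, 1.31, 0.06, 1.76, 1.78], [0.1, 0.77, 1.12, 0.08, 2.03, 1.78], [0.1, 0.88, 1.01, 0.1, 2.2, 1.78]]
174 1 [[0.34, 0.83, 0.83, -0.0, 1.49, -2.71], [0.31, 1.06, 0.51, 0.08, 1.83, -2.72], None, None, None]
174 -1 [[0.34, 0.83, 0.83, -0.0, 1.49, 0.43], [0.31, 1.06, 0.51, 0.08, 1.83, 0.42], None, None, None]
-96 1 [[0.71, 0.75, 0.96, -0.0, 1.43, 2.38], [0.64, 0.91, 0.7, 0.16, 1.74, 2.32], [0.59, 1.12, 0.38, 0.32, 2.07, 2.36], None, None]
-96 -1 [[0.71, 0.75, 0.96, -0.0, 1.43, -0.77], [0.64, 0.91, 0.7, 0.16, 1.74, -0.82], [0.59, 1.12, 0.38, 0.32, 2.
[... 1523 characters left out ...]
(1.24), np.float64(1.24), np.float64(1.2), np.float64(1.2)]
-16.5 1 [np.float64(-2.14), np.float64(-2.14), np.float64(-1.9), np.float64(-1.9), np.float64(-1.95), np.float64(-1.95)]
44.30000000000001 0 [np.float64(1.82), np.float64(1.82), np.float64(1.24), np.float64(1.24), np.float64(1.2), np.float64(1.2)]
44.30000000000001 1 [np.float64(-1.32), np.float64(-1.32), np.float64(-1.9), np.float64(-1.9), np.float64(-1.95), np.float64(-1.95)]
62.80000000000001 0 [np.float64(1.99), np.float64(1.99), np.float64(1.24), np.float64(1.24), np.float64(1.2), np.float64(1.2)]
62.80000000000001 1 [np.float64(-1.15), np.float64(-1.15), np.float64(-1.9), np.float64(-1.9), np.float64(-1.95), np.float64(-1.95)]
```

```bash
cat > pick.py <<'E'
import sys
from cell import r, optics
from h import *
def pick(g,slot):
    L=locate(optics,g); print([ (np.round(a,4).tolist(),n) for a,n in L])
    if not L: raise SystemExit("unseen")
    x,y=np.mean([a[:2] for a,n in L],0); a=L[0][0][2]
    if len(L)==2: a=(a+((L[1][0][2]-a+90)%180-90)/2)
    dl=(172.5-a+90)%180-90; al=np.radians(262.5-dl); bl=np.radians(262.5)
    r.set_gripper(.55,30)
    r.move_to([x,y,.16],down(al).as_quat())
    r.move_linear([x,y,.064],vel=.08)
    f=r.current_contact_force()
    r.set_gripper(0,30)
    print("open",r.current_opening(),"F",np.round(f,1),r.current_finger_force())
    r.move_linear([x,y,.19],vel=.15)
    X=sc2w(*slot)
    r.move_to([*X,.19],down(bl).as_quat())
    r.move_linear([*X,.085],vel=.12); r.move_linear([*X,.073],vel=.04)
    print("held",r.current_opening(),np.round(r.current_contact_force(),1))
    r.set_gripper(.47,30)
    r.move_linear([*X,.22],vel=.2); print("t",r.current_t())
E
python3 - <<'E'
from pick import *
p=r.current_tool_pos(); r.move_linear([p[0],p[1],.33])
r.move_to([.60,-.25,.33],down(np.radians(262.5)).as_quat())
pick((.4407,-.391),(-.033,.035))
for n in("top","scene"):
    d=optics.get_image(n); np.savez(n+"1.npz",**d)
    cv2.imwrite(f"pics/{n}1.png",cv2.resize(d["pixels"][100:310,200:480,::-1] if n=="top" else d["pixels"][150:360,100:380,::-1],(800,600)))
E
```

```text
[([0.4393, -0.391, 109.6], 'scene')]
open 0.2139016321515151 F [-0.6 -0.1  0.7] 29.163763225078583
held 0.2149470745213377 [-0.   0.6 -2.3]
t 11.6667
```

View pics/scene1.png

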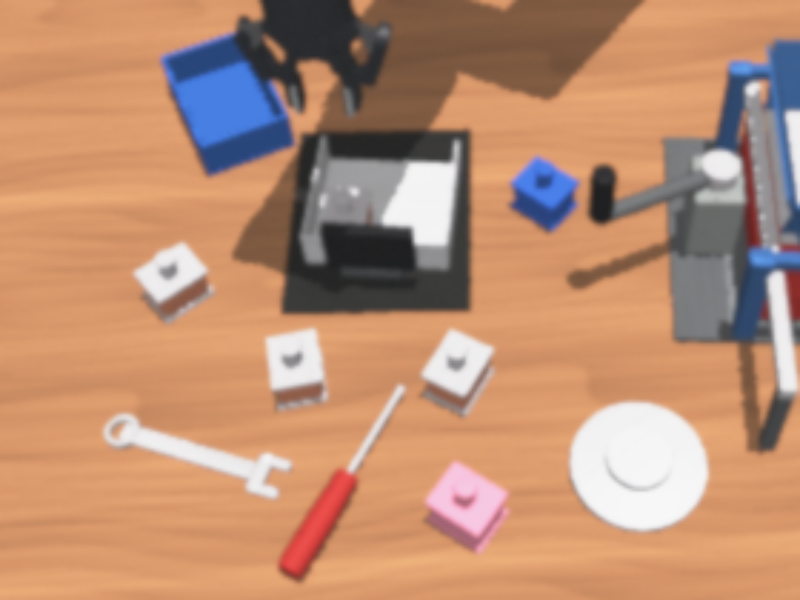

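The picture shows the first coil upright in the scoop's rear right at about (350,205), and the other three undisturbed at (168,275), (293,365) and (457,370). Now the other three.

```bash
python3 - <<'E'
from pick import *
pick((.657,-.2365),(-.033,-.035))
pick((.5508,-.3623),(.029,.035))
pick((.671,-.0843),(.029,-.035))
r.move_to([.45,-.42,.33],down(np.radians(262.5)).as_quat())
d=optics.get_image("top"); np.savez("top2.npz",**d)
cv2.imwrite("pics/top2.png",cv2.resize(d["pixels"][80:305,200:500,::-1],(800,600),interpolation=cv2.INTER_CUBIC))
E
```

```text
[([0.658, -0.2366, 8.4], 'top'), ([0.6573, -0.2364, 8.4], 'scene')]
open 0.2103286375310379 F [ 1.3 -0.9 -0.4] 29.205523431301117
held 0.2126234994964988 [ 0.9 -0.2 -0.9]
t 19.0833
[([0.5507, -0.3626, 128.6], 'top'), ([0.551, -0.3621, 128.5], 'scene')]
open 0.2107375258421149 F [ 0.2 -0.  -0. ] 29.19765293598175
held 0.2073157838360917 [ 0.7  0.4 -0.9]
t 26.7
[([0.6714, -0.0843, 148.3], 'top'), ([0.6706, -0.0832, 147.2], 'scene')]
open 0.20781738410485234 F [ 0.6 -0.4  0.5] 29.1839200258255
held 0.2118265321080741 [ 0.2  0.1 -2. ]
t 34.4417
```

View pics/top2.png

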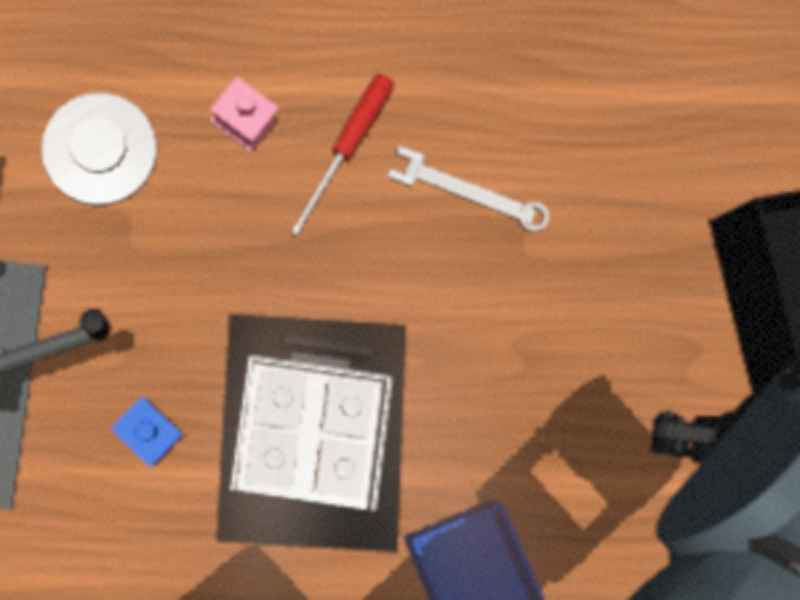

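All four solenoids stand in the scoop at (283,398), (350,406), (273,458) and (344,467), and the bystanders haven't moved. Next I re-measure the handle, grip it and lift.

```bash
cat > scoop.py <<'E'
from cell import r, optics
from h import *
def handle(n,d):
    w=cloud(d); m=(w[...,2]>.083)&(w[...,2]<.105)&(np.hypot(w[...,0]-.551,w[...,1]+.165)<.08)
    q=w[m]; c,s,a=cv2.minAreaRect((q[:,:2]*1000).astype(np.float32))
    if s[0]<s[1]: a+=90
    return np.r_[np.array(c)/1000+BIAS[n],a%180],np.round(s)
E
python3 - <<'E'
from scoop import *
H=[handle(n,optics.get_image(n)) for n in("top","scene")]; print(H)
hx,hy,a=np.mean([h[0] for h in H],0); yaw=np.radians(a+90)
np.save("home.npy",[hx,hy,yaw])
for s in(0,np.pi):
    j=r.inverse_kinematics([hx,hy,.073],down(yaw+s).as_quat()); print(s,None if j is None else np.round(j,2))
E
```

```text
[(array([ 0.55073864, -0.16538004, 82.61371613]), array([90., 15.])), (array([ 0.551972  , -0.16501907, 80.49768829]), array([90., 17.]))]
0 None
3.141592653589793 [-0.37  0.63  1.71 -0.    0.8  -0.22]
```

```bash
python3 - <<'E'
from scoop import *
home=np.array([.551,-.1652,np.radians(172.2)]); np.save("home.npy",home)
q=down(home[2]+np.pi)
r.set_gripper(.36,120)
r.move_to([home[0],home[1],.2],q.as_quat())
r.move_linear([home[0],home[1],.073],vel=.08)
r.set_gripper(0,120); print(r.current_opening(),np.round(r.current_contact_force(),1),r.current_tool_pos())
r.move_linear([home[0],home[1],.12],vel=.04)
print(np.round(r.current_contact_force(),1),np.round(r.current_torque(),2))
r.move_linear([home[0],home[1],.34],vel=.1)
print(r.current_opening(),np.round(r.current_contact_force(),1),r.current_t())
d=optics.get_image("scene"); np.savez("scene3.npz",**d)
cv2.imwrite("pics/s3.png",cv2.resize(d["pixels"][80:350,60:420,::-1],(800,600),interpolation=cv2.INTER_CUBIC))
E
```

```text
0.1430683992420082 [-2.9 -0.9  5.6] [ 0.5510371  -0.16530948  0.07357854]
[-0.9 -0.4 -9.4] [-0.09 -0.69 -0.  ]
0.15152870148978628 [-0.   0.3 -9.4] 42.95
```

View pics/s3.png

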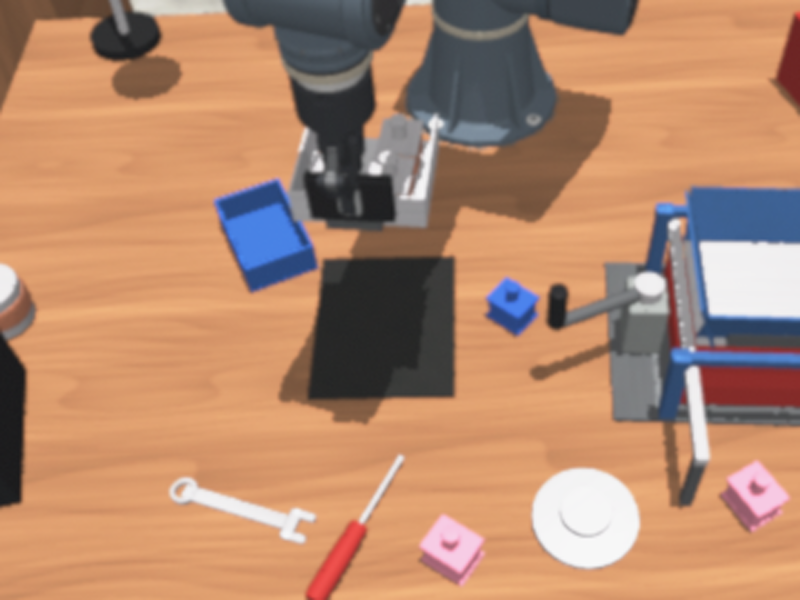

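```bash
python3 - <<'E'
from scoop import *
SYm=np.load("home.npy")[2]; p=r.current_tool_pos()
for n in("top","scene"):
    w=cloud(optics.get_image(n)); dx=w[...,:2]-p[:2]; c,s=np.cos(SYm),np.sin(SYm)
    X=dx[...,0]*c+dx[...,1]*s-.09; Y=-dx[...,0]*s+dx[...,1]*c
    for sg in(1,-1):
        m=(abs(Y*sg-.0715)<.005)&(w[...,2]>.2)&(w[...,2]<.33)
        print(n,sg,[(x0,round(float(np.nanpercentile(w[...,2][m&(abs(X-x0)<.012)],90)),4),int((m&(abs(X-x0)<.012)).sum())) for x0 in(-.05,-.02,.01,.04,.058) if (m&(abs(X-x0)<.012)).sum()>2])
E
```

```text
top 1 [(-0.05, 0.3123, 78)]
top -1 [(-0.05, 0.3134, 24)]
scene 1 [(-0.05, 0.3132, 33), (-0.02, 0.3134, 38), (0.01, 0.3127, 52), (0.04, 0.3002, 24), (0.058, 0.2865, 3)]
scene -1 [(-0.05, 0.3138, 29), (-0.02, 0.3145, 27), (0.01, 0.3146, 23), (0.04, 0.3128, 24), (0.058, 0.3131, 19)]
```

The scoop hangs level. Now I carry it over and pour in small steps.

```bash
cat > pour.py <<'E'
from scoop import *
YW=HY+np.pi/2; U=np.array([np.cos(YW),np.sin(YW)])
def pp(t,off=-.05,z=.2): return pourpose(np.r_[HC+off*U,z],YW,np.radians(t),sgn=-1)
E
python3 - <<'E'
from pour import *
p,q=pp(0,-.13,.255); r.move_linear(p,q.as_quat(),vel=.15)
p,q=pp(0,-.05,.25); r.move_linear(p,q.as_quat(),vel=.1)
for t in list(range(4,54,4)):
    p,q=pp(t,-.05,.25-.05*min(1,t/16)); r.move_linear(p,q.as_quat(),vel=.05)
    if t>=16: r.sleep(.4); print(t,np.round(r.current_contact_force(),1)[2],end="; ")
print(r.current_t())
for n in("top","scene"):
    d=optics.get_image(n); np.savez(n+"4.npz",**d)
    a=d["pixels"][90:300,60:340,::-1] if n=="top" else d["pixels"][100:310,280:560,::-1]
    cv2.imwrite(f"pics/{n}4.png",cv2.resize(a,(800,600),interpolation=cv2.INTER_CUBIC))
E
```

```text
16 5.5; 20 -5.3; 24 3.9; 28 -3.5; 32 -7.6; 36 5.8; 40 9.5; 44 15.1; 48 21.0; 52 27.8; 53.65
```

View pics/top4.png

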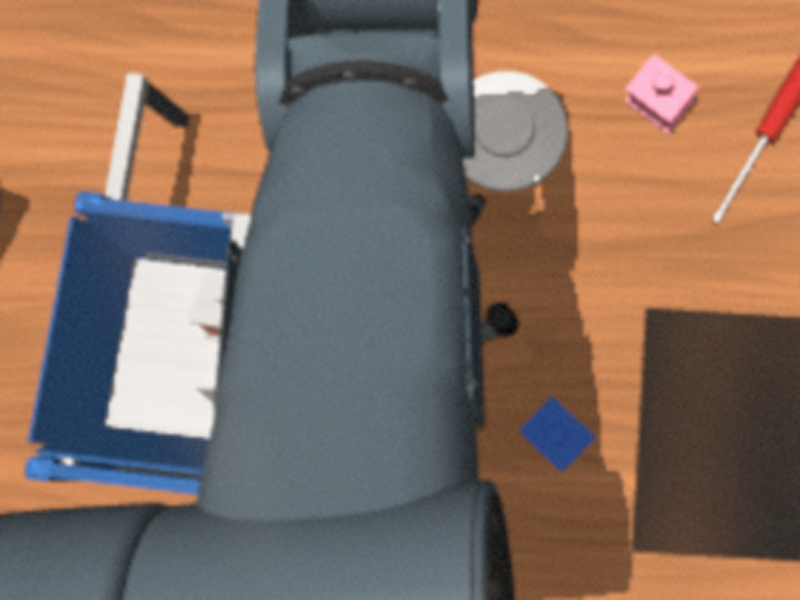

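View pics/scene4.png

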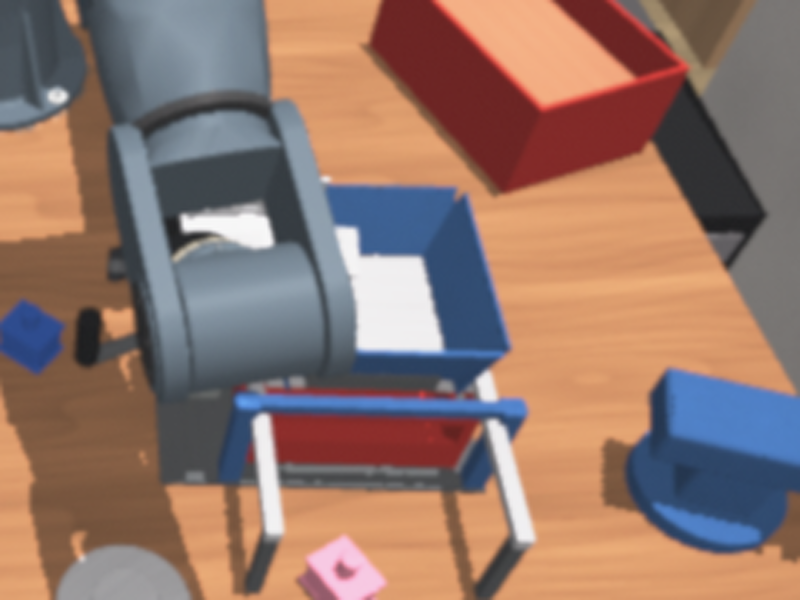

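The coils piled up under the lip, at about (215,310) in the top view, and the scoop is now pressing on them. I'll raise it and move it slightly further in.

```bash
python3 - <<'E'
from pour import *
for t,off,z in((52,-.05,.215),(52,-.05,.235),(52,-.045,.25),(46,-.03,.25)):
    p,q=pp(t,off,z); r.move_linear(p,q.as_quat(),vel=.05); r.sleep(.4)
    print(t,z,np.round(r.current_contact_force(),1),r.current_opening(),end="; ")
print(r.current_t())
d=optics.get_image("scene"); a=d["pixels"][100:310,280:560,::-1]
w=cloud(d); np.savez("scene5.npz",**d)
cv2.imwrite("pics/scene5.png",cv2.resize(a,(800,600),interpolation=cv2.INTER_CUBIC))
E
```

```text
52 0.215 [-9.2 -3.   9. ] 0.14809903002332048; 52 0.235 [ 0.3 -0.5 -9. ] 0.14844306322646855; 52 0.25 [ 0.5 -0.6 -8.9] 0.15211766857436854; 46 0.25 [-0.9  0.1 -8.6] 0.14618357057299833; 57.2917
```

View pics/scene5.png

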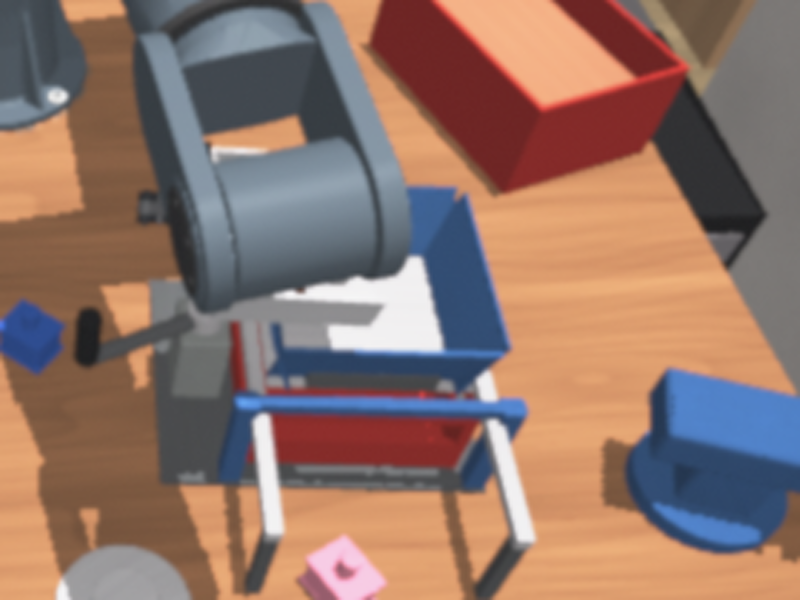

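The weight is still 8.6 N, so the coils never left. My Euler sequence was extrinsic, so the scoop rolled sideways instead of pitching. I'll roll it back level, fix the helper, recheck reach and look.

```bash
python3 - <<'E'
from pour import *
for t in (40,32,24,16,8,0):
    p,q=pp(t,-.03-.02*(46-t)/46,.25); r.move_linear(p,q.as_quat(),vel=.05)
print(np.round(r.current_contact_force(),1),np.round(r.current_torque(),2),r.current_opening(),r.current_t())
import h
src=open("h.py").read().replace('from_euler("zy"','from_euler("ZY"'); open("h.py","w").write(src)
E
python3 ik.py | head -14
python3 - <<'E'
from pour import *
for n in("top","scene"):
    d=optics.get_image(n); np.savez(n+"6.npz",**d)
a=np.load("top6.npz")["pixels"][130:340,120:400,::-1]; b=np.load("scene6.npz")["pixels"][100:310,260:540,::-1]
cv2.imwrite("pics/6.png",np.hstack([cv2.resize(x,(400,300),interpolation=cv2.INTER_CUBIC) for x in(a,b)]).repeat(1,0))
E
```

```text
[ 1.   0.8 -9.9] [-0.65  0.13 -0.03] 0.14579665992525564 59.4833
172 1 [[0.33, 0.82, 0.84, -0.0, 1.48, -2.68], [0.38, 0.64, 1.09, -0.14, 1.19, -2.59], [0.45, 0.48, 1.33, -0.35, 0.91, -2.4], [0.54, 0.36, 1.55, -0.74, 0.71, -2.03], [0.6, 0.31, 1.68, -1.11, 0.66, -1.66]]
172 -1 [[0.33, 0.82, 0.84, -0.0, 1.48, 0.46], [0.38, 0.64, 1.09, -0.14, 1.19, 0.55], [0.45, 0.48, 1.33, -0.35, 0.91, 0.74], [0.54, 0.36, 1.55, -0.74, 0.71, 1.11], [0.6, 0.31, 1.68, -1.11, 0.66, 1.48]]
84 1 [[0.14, 0.28, 1.7, -0.0, 1.15, -1.33], [0.3, 0.32, 1.58, -0.25, 1.35, -1.11], [0.44, 0.4, 1.44, -0.44, 1.58, -0.97], [0.55, 0.52, 1.3, -0.62, 1.81, -0.91], [0.62, 0.62, 1.21, -0.73, 1.96, -0.91]]
84 -1 [[0.14, 0.28, 1.7, -0.0, 1.15, 1.81], [0.3, 0.32, 1.58, -0.25, 1.35, 2.03], [0.44, 0.4, 1.44, -0.44, 1.58, 2.17], [0.55, 0.52, 1.3, -0.62, 1.81, 2.23], [0.62, 0.62, 1.21, -0.73, 1.96, 2.24]]
174 1 [[0.34, 0.83, 0.83, -0.0, 1.49, -2.71], [0.39, 0.64, 1.09, -0.13, 1.19, -2.62], [0.45, 0.48, 1.33, -0.34, 0.9, -2.44], [0.53, 0.36, 1.55, -0.72, 0.69, -2.07], [0.6, 0.31, 1.69, -1.1, 0.63, -1.68]]
174 -1 [[0.34, 0.83, 0.83, -0
[... 1049 characters left out ...]
 0.38, 1.47, -0.16, 1.78, -0.32], [0.5, 0.57, 1.24, -0.23, 2.09, -0.32], [0.52, 0.69, 1.08, -0.29, 2.29, -0.34]]
45 -1 [[0.33, 0.1, 1.94, -0.0, 1.11, 2.68], [0.4, 0.22, 1.71, -0.1, 1.45, 2.78], [0.46, 0.38, 1.47, -0.16, 1.78, 2.82], [0.5, 0.57, 1.24, -0.23, 2.09, 2.82], [0.52, 0.69, 1.08, -0.29, 2.29, 2.8]]
-6 1 [[0.72, 0.19, 1.82, -0.0, 1.13, 0.82], [0.6, 0.27, 1.65, 0.17, 1.43, 0.66], [0.5, 0.39, 1.46, 0.29, 1.73, 0.58], [0.43, 0.55, 1.27, 0.4, 2.01, 0.57], [0.39, 0.66, 1.14, 0.49, 2.18, 0.59]]
-6 -1 [[0.72, 0.19, 1.82, -0.0, 1.13, -2.32], [0.6, 0.27, 1.65, 0.17, 1.43, -2.48], [0.5, 0.39, 1.46, 0.29, 1.73, -2.56], [0.43, 0.55, 1.27, 0.4, 2.01, -2.57], [0.39, 0.66, 1.14, 0.49, 2.18, -2.55]]
```

View pics/6.png

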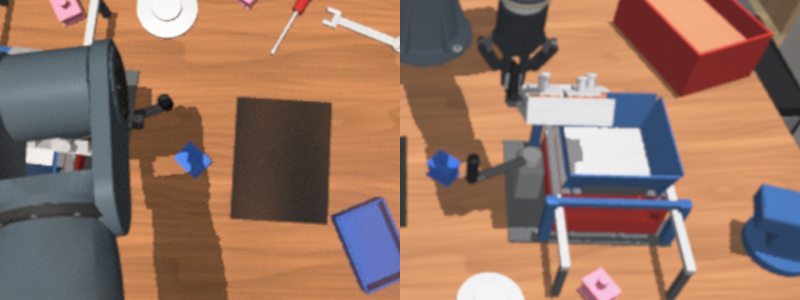

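The right panel shows the scoop level with the coil heads in it at (545-600,80), and the hopper is empty. Now the proper pour.

```bash
python3 - <<'E'
from pour import *
for t in range(3,49,3):
    p,q=pp(t,-.05,.25-.03*min(1,t/15)); r.move_linear(p,q.as_quat(),vel=.04)
    if t>=15: r.sleep(.3)
    f=r.current_contact_force()[2]; print(t,round(f,1),end="; ")
    if f>8: print("STOP");break
r.sleep(.5);print(r.current_t(),np.round(r.current_contact_force(),1))
for n in("top","scene"): np.savez(n+"7.npz",**optics.get_image(n))
a=np.load("top7.npz")["pixels"][90:300,60:340,::-1]; b=np.load("scene7.npz")["pixels"][100:310,260:540,::-1]
cv2.imwrite("pics/7.png",np.hstack([cv2.resize(x,(400,300),interpolation=cv2.INTER_CUBIC) for x in(a,b)]))
E
```

```text
3 -8.8; 6 -8.4; 9 -9.0; 12 -8.6; 15 -8.8; 18 -8.5; 21 -10.4; 24 -8.9; 27 -5.9; 30 -3.0; 33 -3.7; 36 -3.0; 39 -1.8; 42 -3.7; 45 -3.3; 48 -2.8; 69.1833 [-0.2 -0.7 -3.7]
```

View pics/7.png

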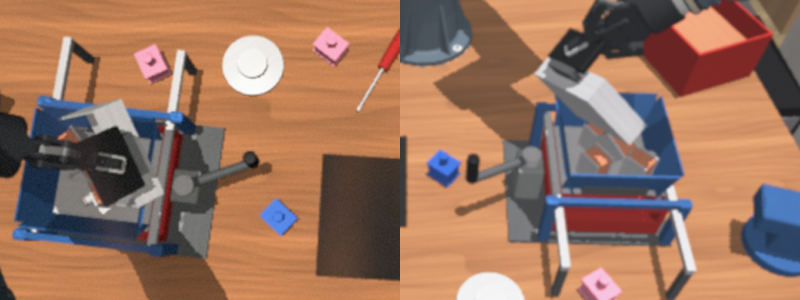

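The weight fell to about 3 N, so the scoop is empty, and the coils show in the hopper at (600,160). I'll raise and level the scoop and check how it sits in the grip.

```bash
python3 - <<'E'
from pour import *
p,q=pp(48,-.06,.29); r.move_linear(p,q.as_quat(),vel=.1)
for t in(24,0):
    p,q=pp(t,-.09,.29); r.move_linear(p,q.as_quat(),vel=.12)
home=np.load("home.npy"); q=down(home[2]+np.pi)
r.move_linear([home[0]+.0,home[1],.34],q.as_quat(),vel=.2)
print(r.current_t(),np.round(r.current_contact_force(),1),np.round(r.current_torque(),2))
for n in("top","scene"): np.savez(n+"8.npz",**optics.get_image(n))
a=np.load("top8.npz")["pixels"][90:300,60:340,::-1]; b=np.load("scene8.npz")["pixels"][80:290,130:410,::-1]
cv2.imwrite("pics/8.png",np.hstack([cv2.resize(x,(400,300),interpolation=cv2.INTER_CUBIC) for x in(a,b)]))
p=r.current_tool_pos(); SYm=home[2]; c,s=np.cos(SYm),np.sin(SYm)
for n in("top","scene"):
    w=cloud(np.load(n+"8.npz")); dx=w[...,:2]-p[:2]
    X=dx[...,0]*c+dx[...,1]*s-.09; Y=-dx[...,0]*s+dx[...,1]*c
    k=(abs(X)<.1)&(abs(Y)<.1)&(w[...,2]>.24)&(w[...,2]<.31)
    fl=k&(abs(X+.02-.02)<.055)&(abs(Y)<.055)&(w[...,2]<.295)
    Q=np.c_[X[fl],Y[fl],np.ones(fl.sum())]; print(n,"floor plane",fl.sum(),np.round(np.linalg.lstsq(Q,w[...,2][fl],rcond=None)[0],3) if fl.sum()>20 else None)
    wl=(abs(X)<.1)&(abs(Y)<.1)&(w[...,2]>.30)&(w[...,2]<.335)
    print("walls",wl.sum(),cv2.minAreaRect((np.c_[X[wl],Y[wl]]*1000).astype(np.float32)), [ (sg,np.round(np.nanmedian(w[...,2][wl&(abs(Y-sg*.0715)<.006)]),4)) for sg in(1,-1)])
E
```

```text
73.6083 [ 0.8 -0.1 -3.7] [-0.05 -0.19  0.02]
top floor plane 23 [0.135 1.01  0.231]
walls 361 ((-25.170387268066406, -75.97369384765625), (73.36470031738281, 169.10952758789062), 57.58171081542969) [(1, np.float64(nan)), (-1, np.float64(nan))]
scene floor plane 246 [-0.011 -0.708  0.263]
walls 608 ((-39.79461669921875, -49.44110107421875), (109.93819427490234, 214.9087677001953), 53.88914489746094) [(1, np.float64(nan)), (-1, np.float64(0.3214))]
  return np.nanmean(a, axis, out=out, keepdims=keepdims)
```

View pics/8.png

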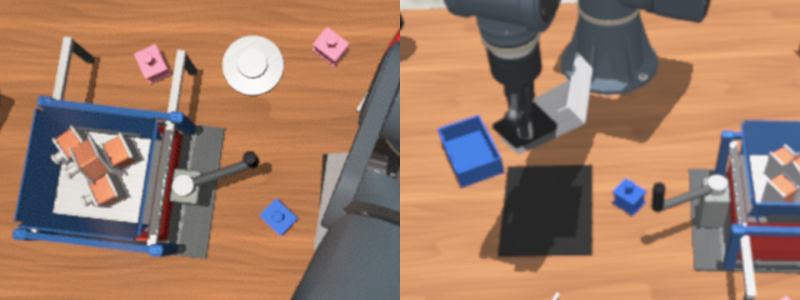

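All four coils are in the hopper, at (68,145), (88,160), (120,150) and (103,190) in the left panel. In the right panel the empty scoop has twisted about 35° about the jaw axis, from the earlier mistake. I'll counter-rotate the tool to level it and measure again.

```bash
cat > lev.py <<'E'
from scoop import *
home=np.load("home.npy"); SYm=home[2]; ax=np.array([np.cos(SYm),np.sin(SYm),0])
def rolled(deg): return R.from_rotvec(ax*np.radians(deg))*down(SYm+np.pi)
def gp(): # grasp point
    return r.current_tool_pos()+R.from_quat(r.current_ee_rot()).apply([0,0,.003])
def goto(g,deg,vel): q=rolled(deg); r.move_linear(g-q.apply([0,0,.003]),q.as_quat(),vel=vel)
def measure():
    g=gp(); c,s=np.cos(SYm),np.sin(SYm)
    for n in("top","scene"):
        d=optics.get_image(n); w=cloud(d); dx=w[...,:2]-g[:2]+np.r_[BIAS[n]]
        X=dx[...,0]*c+dx[...,1]*s; Y=-dx[...,0]*s+dx[...,1]*c; Z=w[...,2]-g[2]
        k=(X>.03)&(X<.145)&(abs(Y)<.06)&(abs(Z+.066)<.025)
        if k.sum()>30:
            for _ in range(4):
                A=np.c_[X[k],Y[k],np.ones(k.sum())]; m=np.linalg.lstsq(A,Z[k],rcond=None)[0]
                k=(X>.03)&(X<.145)&(abs(Y)<.06)&(abs(X*m[0]+Y*m[1]+m[2]-Z)<.004)
            print(n,"floor slopes deg",np.round(np.degrees(np.arctan(m[:2])),1),"z",round(m[2],4),k.sum())
        wl=(X>-.005)&(X<.18)&(abs(Y)<.11)&(Z>-.045)&(Z<-.012)
        q=np.c_[X,Y,Z][0:0] if 0 else np.c_[X[wl],Y[wl]]*1000
        if wl.sum()>20: print(n,"walls rect",cv2.minAreaRect(q.astype(np.float32)),wl.sum(),np.round(np.percentile(q,[2,98],axis=0),0).tolist())
    return d
E
python3 - <<'E'
from lev import *
g=gp(); goto(g,35.3,.03); d=measure()
cv2.imwrite("pics/9.png",cv2.resize(d["pixels"][80:290,130:410,::-1],(600,450)))
print(np.round(gp(),4),r.current_t(),np.round(r.current_q(),2))
E
```

```text
top floor slopes deg [-0.3 -0.4] z -0.0608 2662
top walls rect ((79.75157165527344, 4.841827392578125), (148.11839294433594, 146.82208251953125), 0.04422461614012718) 482 [[6.0, -68.0], [151.0, 78.0]]
scene floor slopes deg [-0.3 -0.4] z -0.0598 361
scene walls rect ((74.44695281982422, 4.3935699462890625), (147.4397430419922, 158.7526092529297), 89.80186462402344) 433 [[-5.0, -69.0], [148.0, 77.0]]
[ 0.5511 -0.1653  0.3376] 74.575 [-0.12  0.35  1.55 -0.64  1.31  0.2 ]
```

View pics/9.png

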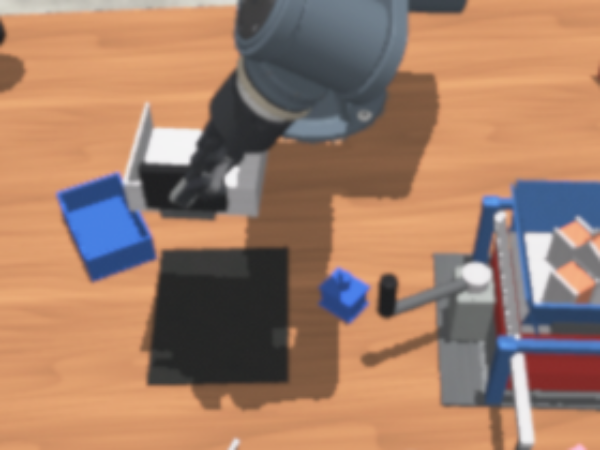

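```bash
python3 - <<'E'
from lev import *
ys=np.array([-np.sin(SYm),np.cos(SYm),0]); T=np.r_[home[:2],0]-.0046*ys
goto(T+[0,0,.14],34.9,.15); goto(T+[0,0,.078],34.9,.08)
f0=r.current_contact_force()[2]; z=.074
while z>.063:
    goto(T+[0,0,z],34.9,.02); f=r.current_contact_force()[2]
    print(round(z,4),round(f-f0,1),end="; ")
    if f-f0>2.5: break
    z-=.001
r.set_gripper(.30,40); print(r.current_opening(),np.round(r.current_contact_force(),1))
q=R.from_quat(r.current_ee_rot()); p=r.current_tool_pos()
r.move_linear(p-q.apply([0,0,.08]),vel=.06)
r.move_to([.50,.0,.30],down(np.radians(172)+np.pi).as_quat()); r.move_to([.50,.05,.32],down(np.radians(172)+np.pi).as_quat())
for n in("top","scene"):
    d=optics.get_image(n); np.savez(n+"9.npz",**d); print(n,handle(n,d)); w=cloud(d)
    m=(w[...,2]>.035)&(w[...,2]<.055)&(abs(w[...,0]-.46)<.1)&(abs(w[...,1]+.155)<.1); q=w[m]
    print("walls",cv2.minAreaRect((q[:,:2]*1000).astype(np.float32)),np.median(q[:,2]))
a=np.load("top9.npz")["pixels"][150:360,190:470,::-1]; b=np.load("scene9.npz")["pixels"][120:330,130:410,::-1]
cv2.imwrite("pics/10.png",np.hstack([cv2.resize(x,(400,300),interpolation=cv2.INTER_CUBIC) for x in(a,b)]))
print(r.current_t())
E
```

```text
0.074 -0.1; 0.073 0.7; 0.072 0.9; 0.071 -0.0; 0.07 -1.1; 0.069 -0.1; 0.068 1.4; 0.067 8.7; 0.30106390031846425 [ 0.1 -0.6  0.9]
top (array([ 0.55156987, -0.16464581, 82.64329529]), array([90., 14.]))
walls ((474.1287841796875, -154.59274291992188), (148.00299072265625, 154.12054443359375), 81.26109313964844) 0.045566255769056596
scene (array([ 0.55263691, -0.16407141, 82.41046906]), array([89., 18.]))
walls ((480.6935729980469, -154.36318969726562), (147.1063690185547, 163.4665985107422), 82.67374420166016) 0.0455607045162541
82.1167
```

View pics/10.png

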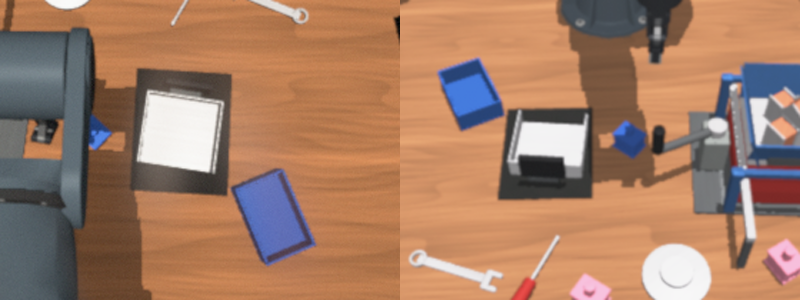

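The scoop is empty and upright on its mat, within 1 mm of its start. Now the lever.

```bash
cat > lever.py <<'E'
from scoop import *
PV=HC-.145*np.array([-np.sin(HY),np.cos(HY)]); F0=HY+np.arctan2(-.900,.435)
def pose(th,z=.150):
    f=F0-th; return np.r_[PV+.13*np.array([np.cos(f),np.sin(f)]),z],down(f+np.pi/2+K)
def ft(th):  # force along increasing-theta tangent (spring resists: negative), radial, z
    f=F0-th; F=r.current_contact_force(); return np.round([F[0]*np.sin(f)-F[1]*np.cos(f),F[0]*np.cos(f)+F[1]*np.sin(f),F[2]],1).tolist()
K=0
def seek(th,vel): p,q=pose(th); r.move_linear(p,q.as_quat(),vel=vel); return ft(th)
E
python3 - <<'E'
import lever; from lever import *
for k in(0,np.pi):
    lever.K=k; j=[r.inverse_kinematics(*(lambda p:(p[0],p[1].as_quat()))(pose(t))) for t in(0,.5,1.03)]; print([None if i is None else np.round(i[[0,5]],2).tolist() for i in j])
    if all(i is not None for i in j): break
print(pose(0)[0])
r.set_gripper(.8,50)
p,q=pose(0,.25); r.move_to(p,q.as_quat()); r.move_linear(pose(0)[0],vel=.06); print(ft(0))
r.set_gripper(0,50); print("grip",r.current_opening(),ft(0))
if r.current_opening()>.2:
    for i in range(1,11): print(i/10,seek(i/10,.04),end=" ")
    th=1.0
    while th<1.06 and ft(th)[0]>-28: th+=.01; print(round(th,2),seek(th,.02),end=" ")
    open("st","w").write(f"{lever.K} {th}")
print(r.current_t())
r.sleep(1)
for n in("top","scene"): np.savez(n+"10.npz",**optics.get_image(n))
a=np.load("top10.npz")["pixels"][90:300,60:340,::-1]; b=np.load("scene10.npz")["pixels"][120:330,260:540,::-1]
cv2.imwrite("pics/11.png",np.hstack([cv2.resize(x,(400,300),interpolation=cv2.INTER_CUBIC) for x in(a,b)]))
E
```

```text
[[0.02, -0.33], [0.01, 0.16], [0.08, 0.75]]
[0.55876593 0.05843159 0.15      ]
[0.2, 0.3, 0.7]
grip 0.2630127055950074 [7.4, 0.5, 6.1]
0.1 [-4.1, 0.1, -0.9] 0.2 [-6.1, 1.2, -1.3] 0.3 [-6.4, 1.6, -2.4] 0.4 [-5.8, 2.2, -1.8] 0.5 [-7.2, 4.3, -2.4] 0.6 [-8.2, 4.0, -2.8] 0.7 [-8.5, 5.7, -1.6] 0.8 [-9.9, 7.2, -1.7] 0.9 [-9.8, 7.4, -1.0] 1.0 [-11.4, 9.1, 0.3] 1.01 [-11.9, 6.9, 0.2] 1.02 [-19.4, 8.4, -2.5] 1.03 [-28.1, 8.9, -9.8] 90.9167
```

View pics/11.png

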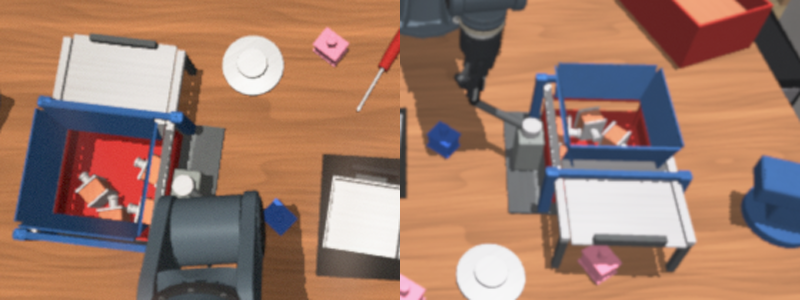

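The gate is fully open against its stop and coils lie in the red crate. Before closing I check that none hangs at gate height.

```bash
python3 - <<'E'
from lever import *
for n in("top","scene"):
    d=np.load(n+"10.npz"); w=cloud(d); c,s=np.cos(HY),np.sin(HY); dx=w[...,:2]-HC
    X=dx[...,0]*c+dx[...,1]*s; Y=-dx[...,0]*s+dx[...,1]*c
    k=(abs(X)<.07)&(abs(Y)<.07); px=d["pixels"].astype(int); red=(px[...,0]>2*px[...,1]); m=k&~red
    print(n,np.round(np.percentile(w[...,2][m],[50,90,98,100]),3),m.sum())
K0,th=map(float,open("st").read().split())
import lever; lever.K=K0
while th>0.005:
    th=max(0,th-.08); f=seek(th,.025); print(round(th,2),f[:2],end=" ")
while th>-.03 and ft(th)[0]<4: th-=.006; print(round(th,3),seek(th,.01)[:2],end=" ")
r.sleep(.5); print(r.current_opening(),r.current_t())
E
```

```text
top [0.053 0.065 0.067 0.069] 875
scene [0.055 0.066 0.068 0.072] 610
0.95 [-15.3, 7.0] 0.87 [-13.4, 5.2] 0.79 [-13.9, 5.3] 0.71 [-13.8, 3.8] 0.63 [-11.7, 3.1] 0.55 [-11.7, 2.5] 0.47 [-11.8, 1.3] 0.39 [-11.6, 0.5] 0.31 [-10.1, -0.1] 0.23 [-9.9, -0.2] 0.15 [-9.5, -0.7] 0.07 [-9.2, -1.3] 0 [5.0, -1.4] 0.2660874904299827 99.8333
```

```bash
python3 - <<'E'
from lever import *
r.set_gripper(.6,30); p=r.current_tool_pos(); r.move_linear([p[0],p[1],.27],vel=.08)
r.move_to([.30,-.05,.35],down(np.radians(-90)).as_quat()); r.sleep(.5)
for n in("top","scene"): np.savez(n+"11.npz",**optics.get_image(n))
for n in("top","scene"):
    w=cloud(np.load(n+"11.npz")); m=(np.hypot(w[...,0]-.558,w[...,1]-.058)<.03)&(w[...,2]>.16); q=w[m]; print(n,np.round((q.max(0)+q.min(0))/2,4))
a=np.load("top11.npz")["pixels"][60:375,40:460,::-1]; b=np.load("scene11.npz")["pixels"][60:375,100:520,::-1]
cv2.imwrite("pics/12.png",np.hstack([cv2.resize(x,(400,300),interpolation=cv2.INTER_AREA) for x in(a,b)])); print(r.current_t())
E
```

```text
top [0.5562 0.0575 0.1675]
scene [0.5607 0.0582 0.1668]
103.875
```

View pics/12.png

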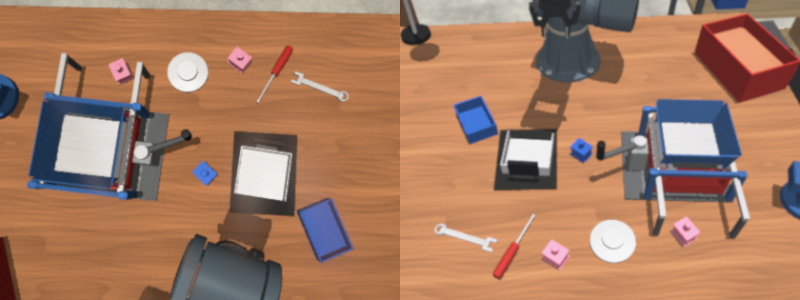

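The gate is shut, the hopper is empty, the lever is home at (185,135), the scoop is empty on its mat, and the bystanders look unmoved.

```bash
python3 -c "
from cell import r
print(r.hand_in())"
```

```text
the job is handed in; nothing more can be done
None
```

I've handed the job in at about 104 s on the robot's clock: all four solenoids are in the red crate, the lever was eased back fully home, and the empty scoop is upright on its mat. On my first pour I tipped the scoop the wrong way: it pressed on the hopper with up to about 28 N, and no solenoids were lost.

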